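Pop the fuse cover of the microscope lamp supply

TASK

The fuse of the microscope lamp's power unit has to be changed: take the flat pry tool, put its blade into the notch at the end of the oblong fuse cover, under the cover's edge, and lever the handle down so that this end of the cover snaps out of its catches. Draw the blade out, leaving the loosened cover resting raised on the unit, and lay the tool flat back on the bench. Work on the cover with the tool only, not with the gripper, and leave the brown bottle standing where it is.

Things in the scene. Friction and masses are not known exactly. Their poses are not given: they have to be found in the camera images.
- pry_grip (a point): Flat pry tool, 110 g, lying on the bench: black handle 110 long x 22 wide x 22 mm high, grasped across its width near the middle; a straight flat steel blade, 22 wide x 3 mm thick, sticks out 75 mm level from its front end at mid height. A round marker pen lies nearby. Point: handle's centre, 11 mm above its underside; x along the tool to the blade's tip, z up.
- pry_tip (a point): Middle of the pry tool's blade tip edge, 130 mm ahead of pry_grip along x, same height and axes.
- unit: Power unit: fixed cream box 200 (x) x 170 (y) x 75 mm high; on its top a grey frame, up to 28 mm high, round the oblong fuse cover at the front end, and behind it vent slots and a plain round cap, not part of the job. Origin: centre of its underside; -x is the front face, which has the notch. Under the cover is a hollow, 61 mm wide, 94 mm deep in x from the frame's front wall.
- notch (a point): Notch: a 45 mm wide gap in the frame's 8 mm thick front wall, flush with the unit's front face. Its floor (the sill, the fulcrum) is 77 mm above the bench; the cover's flange begins 10 mm behind the front and 8 mm above the sill, so the blade enters level, 8 mm of height. Point: middle of the sill's front edge; x level into the unit under the cover, z up.
- cover_edge (a point): Grey fuse cover, 100 g: flange 90 x 59 x 4 mm with a raised panel. Two sprung catches hold its notch end with about 5 N. Blade 40 to 50 mm in from the notch point, turned about that point by 20 to 25 degrees (handle down), snaps it out. Point: middle of the flange's top edge at the notch; seated 12 mm above the notch point, snapped out about 11 mm higher, resting on the catches.
- bottle: Brown glass bottle with a blue cap, 48 mm across, 85 mm high, standing on the bench. Origin: centre of its underside. Leave it alone.
Not all that is in view belongs to the job. What is shaped like the part that bears pry_grip but green or red is not meant.

How it is judged:
By the outcome, as a careful person would: the job done as asked, in the order asked, and still so for the second after the job is handed in, with the robot touching nothing.
It also fails if it takes over 54 s, if anything falls off the work surface, if the arm or the gripper's body presses on something with over 40 N, if the wrist force passes 120 N, or if a joint passes its speed limit or range.

ROBOT

A 7-joint arm with a two-finger parallel gripper is mounted at the origin on the work surface. World frame = base frame: x ahead of the robot, y to its left, z up, the work surface at z = 0. Lengths are in m, angles in rad, forces in N, time in s.
With the tool pointing down it reaches from about 0.4 to 0.9 m from the base axis. Payload 5.6 kg.
Tool frame: the origin (TCP) lies midway between the tips of the shut fingers; the grasp point (between the pads) lies 19 mm behind it; y points along the fingers, z is the direction in which the jaws open and shut, and the axes are right-handed (so a half turn about y gives the same grasp; the last joint's range is limited). The gripper opens to 92 mm and grips with 3 to 60 N. Pads are 20 mm wide; open, the fingers measure 128 mm over their backs; the gripper's body (75 mm by 189 mm) begins 69 mm behind the grasp point.
Start: joints at [-1.37, 0.468, -0.012, 1.603, 0.006, 1.071, -0.056], TCP at [0.157, 0.631, 0.215] pointing down, gripper open.
Joint ranges: [-2.53, 2.53], [-0.31, 2.02], [-1.57, 1.55], [0.28, 2.44], [-1.29, 4.43], [0.15, 1.84], [-2.92, 2.92]. Speed limits (rad/s): [2.57, 2.57, 3.14, 3.14, 3.14, 3.14, 3.14].

INTERFACE

Orientations are given as a 3x3 rotation matrix whose columns are the frame's x, y, z axes.
In Python, from station import env, effector, solver, viewer, workorder, search_frame, tip_of gives the robot as it stands. Calls block until the motion is done:
- env.reach(position, orientation): joint-space move of the TCP to a pose.
- env.movel(position, frame=None, rate=0.15): straight line of the TCP; frame=None keeps the orientation; rate is the mean speed in m/s.
- env.goto_joints(angles): joint-space move.
- effector.release() and effector.grasp(squeeze=None): open the fingers fully, or close them until they stop; squeeze is the grip in N (None keeps the last).
- env.pause(seconds).
- solver.inverse_kinematics(position, orientation): joint angles nearest the present ones, or None.
- env.sense(): the state.
- viewer.read_camera(name): name is "side" or "top"; returns (picture, depth): 480x640x3 uint8, red, green, blue; 480x640 float32, m along the optical axis (not along the pixel's ray), 0 where there is no reading.
- viewer.camera_info(name): a dict with "intrinsics" (3x3 intrinsics, pixels), "dist_coeffs" ([k1, k2, p1, p2, k3] as OpenCV has them; the pictures are not rectified), "eye" and "rotation" of the camera in the world. Camera axes: x right, y up, looking along -z (the intrinsics and any distortion apply to the point x, -y, -z); pixel columns grow to the right and rows downward; lengths in m; the calibration is good to about 2 mm. A picture is of the moment at which its call begins. camera_info takes no time and is no camera call.
A pose or a line that the arm cannot do raises env.PlanningError and nothing moves.
- workorder.finish_job(): hands the job in, once; it reports no verdict.
Trained networks look in the newest picture that a camera, given by its name, has taken for a name from the list of things; names that differ only in an ending like _2 or _b are one class to them, and where a whole thing is asked for, a point or a joint stands for the part that bears it (a point fixed in the world has none). Each returns a list of dicts, best first, with "score" (0 to 1); they miss things now and then, are a little off and sometimes report something else, mostly with a low value. They report only what shows in the picture. A call takes as long as a camera call. They do not tell look-alikes from the thing itself.
- search_frame(camera, name): "at" ([x, y, z] in m, in world coordinates, good to about 4 mm: the middle of the surface that is visible of it).
- tip_of(camera, name): "at" ([x, y, z] in m, in world coordinates, good to about 4 mm: a listed point, or the origin of a listed thing).
The state is a dict: "t": time; "joint_positions": joint angles; "joint_velocities": joint speeds; "tau": joint torques, N m; "ee_pos": TCP position; "tcp_rot": TCP orientation; "wrist_force": force on the tool from outside, world axes, zero at the start; "moment": the same for the moment, N m; "gripper_width": finger opening in m.
Only numpy, scipy, OpenCV 4.12 (cv2) and the standard library are available. Lean on these libraries where they do the work, as an engineer would, in place of code of your own. Each camera call takes 0.05 s, during which the arm holds its last target.

## Working session

There is one attempt and no reset: what is moved stays moved. The work goes in short steps, each a Python script; the robot and the scene stay as the last script left them, time stands still between calls to the robot, and variables do not carry over. Pictures are saved under pics/ and viewed, and the job is handed in when it is done.

```bash
ls; mkdir -p pics; cat > h.py <<'E'
import numpy as np, cv2
from station import env, effector, solver, viewer, workorder, search_frame, tip_of
def shot(c,n):
    p,d=viewer.read_camera(c); cv2.imwrite(f'pics/{n}.png',p[:,:,::-1]); np.save(f'pics/{n}.npy',d); return p,d
def world(c,uv,d):
    i=viewer.camera_info(c);K=np.array(i['intrinsics']);D=np.array(i['dist_coeffs'])
    uv=np.atleast_2d(np.array(uv,float))
    n=cv2.undistortPoints(uv[:,None,:],K,D)[:,0]
    d=np.atleast_1d(d)
    pc=np.c_[n[:,0]*d,-n[:,1]*d,-d]
    return pc@np.array(i['rotation']).T+np.array(i['eye'])
def proj(c,P):
    i=viewer.camera_info(c);K=np.array(i['intrinsics']);D=np.array(i['dist_coeffs'])
    q=(np.atleast_2d(P)-np.array(i['eye']))@np.array(i['rotation'])
    q=q*[1,-1,-1]
    return cv2.projectPoints(q,np.zeros(3),np.zeros(3),K,D)[0][:,0]
E
python3 - <<'E'
from h import *
np.set_printoptions(precision=4,suppress=True)
for c in('side','top'):
    shot(c,c+'0'); i=viewer.camera_info(c); print(c,i['eye'],i['rotation'],i['intrinsics'])
    for n in('pry_grip','pry_tip','unit','notch','cover_edge','bottle'):
        print(c,n,'tip',[(np.round(r['at'],4).tolist(),round(r['score'],2)) for r in tip_of(c,n)][:4])
    for n in('pry_grip','unit','bottle'):
        print(c,n,'sf',[(np.round(r['at'],4).tolist(),round(r['score'],2)) for r in search_frame(c,n)][:4])
s=env.sense();print(s['t'],s['tcp_rot'],s['gripper_width'],s['wrist_force'])
E
```

```text
pics
side [-0.2215 -0.786   0.7247] [[ 0.6991  0.3583 -0.6187]
 [-0.715   0.3552 -0.6022]
 [ 0.004   0.8634  0.5045]] [[463.5564   0.     317.5245]
 [  0.     463.5564 240.6269]
 [  0.       0.       1.    ]]
side pry_grip tip [([0.6362, -0.2439, 0.0111], 0.95), ([0.7937, -0.1201, 0.0152], 0.91), ([0.5755, -0.4636, 0.009], 0.72), ([0.2575, -0.3786, 0.0156], 0.58)]
side pry_tip tip [([0.6263, -0.1191, 0.0126], 0.94), ([0.4748, -0.382, 0.0134], 0.65), ([0.8012, 0.0075, 0.0103], 0.57), ([0.3765, -0.4384, 0.0108], 0.55)]
side unit tip [([0.5875, 0.189, 0.0013], 0.68), ([0.3489, 0.3661, -0.0002], 0.56)]
side notch tip [([0.5544, 0.0958, 0.0767], 0.58)]
side cover_edge tip [([0.5556, 0.1016, 0.0898], 0.57)]
side bottle tip [([0.349, 0.367, -0.0005], 0.9)]
side pry_grip sf [([0.6276, -0.2346, 0.0132], 0.97), ([0.7845, -0.1112, 0.0169], 0.87), ([0.2706, -0.3958, 0.0196], 0.81), ([0.5503, -0.4557, 0.0085], 0.73)]
side unit sf [([0.5427, 0.1279, 0.0747], 0.77)]
side bottle sf [([0.3422, 0.3511, 0.0457], 0.73)]
top [ 0.3094 -0.0275  1.3671] [[-0.0275  0.9876 -0.1544]
 [-0.9995 -0.0293 -0.0093]

[... 278 characters left out ...]
p pry_tip tip [([0.3745, -0.4401, 0.0123], 0.69), ([0.4742, -0.3872, 0.0105], 0.64), ([0.802, 0.0043, 0.0111], 0.55)]
top unit tip [([0.5818, 0.1891, 0.0026], 0.75)]
top notch tip [([0.5629, 0.0943, 0.0819], 0.77)]
top cover_edge tip [([0.5639, 0.102, 0.088], 0.89)]
top bottle tip [([0.3468, 0.3704, -0.0057], 0.54)]
top pry_grip sf [([0.6315, -0.2129, 0.0214], 0.78), ([0.7888, -0.092, 0.0189], 0.76), ([0.5548, -0.4433, 0.0215], 0.57), ([0.2822, -0.3967, 0.0209], 0.55)]
top unit sf [([0.5803, 0.1995, 0.0803], 0.82)]
top bottle sf [([0.3436, 0.3613, 0.0508], 0.88)]
1.0 [[ 0.9704  0.0001  0.2415]
 [-0.2415  0.0001  0.9704]
 [ 0.     -1.      0.0001]] 0.0922353977459945 [-0.774  -0.0863 -0.1285]
```

View pics/side0.png

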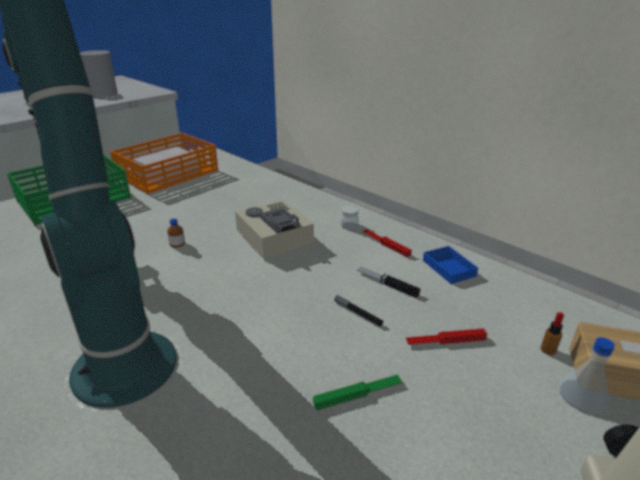

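View pics/top0.png

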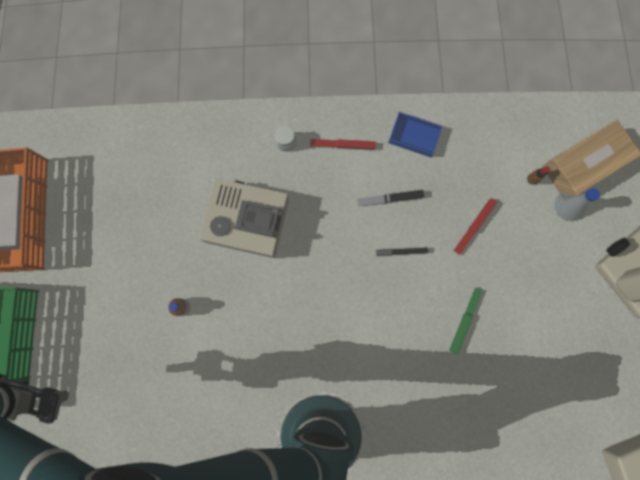

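Side view candidates: black tool (403,287), red (460,337), red (390,243), green (355,393), and black marker pen (360,312). In the top view these are black tool (407,196), red (345,144), red (477,225), green (467,320) and pen (405,251). I choose the black handle with the steel blade at top (407,196). Next is a close crop to check it.

```bash
python3 - <<'E'
from h import *
t=cv2.imread('pics/top0.png'); s=cv2.imread('pics/side0.png')
a=cv2.resize(t[165:270,195:300],(400,400),interpolation=cv2.INTER_CUBIC)
b=cv2.resize(t[170:220,345:445],(400,200),interpolation=cv2.INTER_CUBIC)
c=cv2.resize(s[190:265,225:325],(400,300),interpolation=cv2.INTER_CUBIC)
d=cv2.resize(s[255:305,345:430],(400,235),interpolation=cv2.INTER_CUBIC)
o=np.zeros((600,800,3),np.uint8);o[:400,:400]=a;o[400:,:400]=b;o[:300,400:]=c;o[300:535,400:]=d
cv2.imwrite('pics/crop0.png',o)
# top depth -> heights
dd=np.load('pics/top0.npy')
v,u=np.mgrid[150:280,190:450]
P=world('top',np.c_[u.ravel(),v.ravel()],dd[150:280,190:450].ravel())
np.save('pics/P0.npy',P)
def box(m,name):
    Q=P[m]; r=cv2.minAreaRect((Q[:,:2]*1000).astype(np.float32)); print(name,len(Q),r,Q[:,2].min(),np.median(Q[:,2]),Q[:,2].max(),cv2.boxPoints(r).round(1).tolist())
u=u.ravel();v=v.ravel()
box((P[:,2]>.06)&(P[:,2]<.12)&(u<300),'unit')
box((P[:,2]>.085)&(P[:,2]<.13)&(u<300),'frame')
m=(P[:,2]>.014)&(u>350)&(u<440)&(v<220)&(v>175); box(m,'handle')
m=(P[:,2]>.006)&(u>350)&(u<440)&(v<220)&(v>175); box(m,'tool')
z=P[(u>320)&(u<345)&(v>250)][:,2]; print('bench z',np.median(z),z.std())
E
```

```text
unit 4752 ((582.2882080078125, 189.17086791992188), (202.7730712890625, 169.24810791015625), 75.78070831298828) 0.06007311063342047 0.07630149829293209 0.10804213175361177 [[475.3999938964844, 111.69999694824219], [639.4000244140625, 70.0999984741211], [689.2000122070312, 266.70001220703125], [525.2000122070312, 308.20001220703125]]
frame 1238 ((573.6121826171875, 179.2833709716797), (188.1512908935547, 93.69227600097656), 86.84139251708984) 0.08500140417101343 0.09277146038560924 0.10804213175361177 [[521.7000122070312, 87.9000015258789], [615.2000122070312, 82.80000305175781], [625.5999755859375, 270.6000061035156], [532.0, 275.79998779296875]]
handle 401 ((519.7454833984375, -115.98321533203125), (134.59530639648438, 436.0080871582031), 50.037818908691406) 0.014000726623801363 0.021020646706866097 1.3671217532511046 [[309.3999938964844, -27.5], [643.5999755859375, -307.6000061035156], [730.0999755859375, -204.39999389648438], [395.8999938964844, 75.5999984741211]]
tool 631 ((496.78338623046875, -188.32379150390625), (235.0261688232422, 434.2463073730469), 77.78887939453125) 0.00601518997896644 0.017589034180507612 1.3671217532511046 [[259.70001220703125, -257.29998779296875], [684.0999755859375, -349.1000061035156], [733.7999877929688, -119.4000015258789], [309.3999938964844, -27.5]]
bench z 0.0003581655856711441 0.10336750109755127
```

View pics/crop0.png

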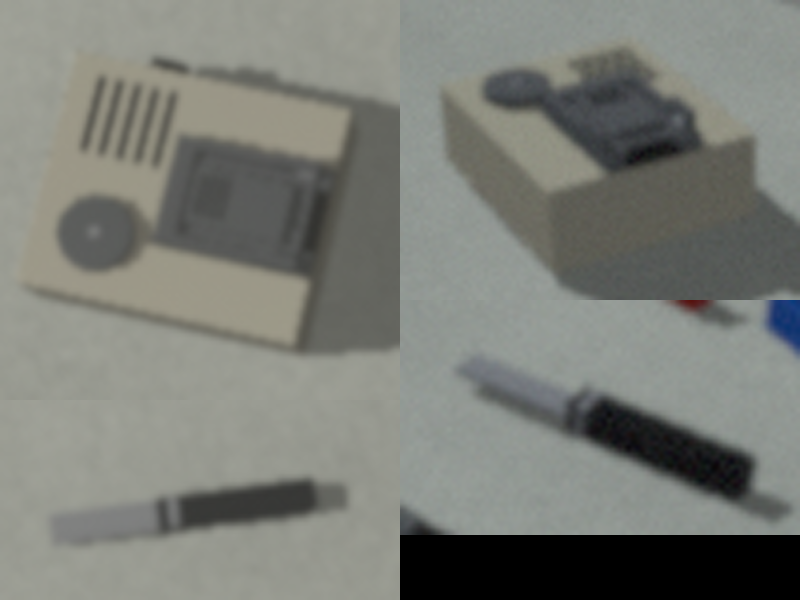

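The crop confirms a black handle with a steel blade. The blade tip is at top ≈(359,202) and the handle's rear at ≈(430,194). The unit's notch faces right in the top picture. Next I refine the poses with filtered depth.

```bash
python3 - <<'E'
from h import *
np.set_printoptions(precision=4,suppress=True)
P=np.load('pics/P0.npy'); v,u=np.mgrid[150:280,190:450];u=u.ravel();v=v.ravel()
def box(m,name):
    Q=P[m]; r=cv2.minAreaRect((Q[:,:2]*1000).astype(np.float32)); mu=Q[:,:2].mean(0); w,V=np.linalg.eigh(np.cov(Q[:,:2].T)); print(name,len(Q),np.round(r[0],1),np.round(r[1],1),round(r[2],1),'z',np.median(Q[:,2]),'mean',mu,'dir',V[:,1],np.degrees(np.arctan2(V[1,1],V[0,1]))); return Q
base=(P[:,2]<.13)&(u>350)&(u<440)&(v<220)&(v>175)
Q=box(base&(P[:,2]>.015)&(P[:,2]<.03),'handle')
Q=box(base&(P[:,2]>.0065)&(P[:,2]<.03),'tool')
# colour: dark handle / blade from picture; bench z plane
t=cv2.imread('pics/top0.png').astype(int)
g=t[150:280,190:450].sum(2).ravel()/3
q=base&(g<75)&(P[:,2]>.008); box(q,'dark')
# side camera
d=np.load('pics/side0.npy'); vv,uu=np.mgrid[255:305,345:430]
S=world('side',np.c_[uu.ravel(),vv.ravel()],d[255:305,345:430].ravel()); ok=(S[:,2]>.008)&(S[:,2]<.03)&(d[255:305,345:430].ravel()>.1)
P=S; box(ok,'side tool'); box(ok&(S[:,2]>.016),'side handle')
# frame of unit: unit coords
c=np.array([.5823,.1892]);ya=np.radians(75.8);ex=np.array([np.cos(ya),np.sin(ya)]);ey=np.array([-ex[1],ex[0]])
P=np.load('pics/P0.npy');m=(P[:,2]>.084)&(P[:,2]<.12)&(u<300)
X=(P[m][:,:2]-c)@ex;Y=(P[m][:,:2]-c)@ey
for a in np.arange(-.1,.1,.01):
    k=(X>=a)&(X<a+.01)
    if k.sum()>3: print('x',round(a,2),k.sum(),'y',np.percentile(Y[k],[2,98]),'z',np.median(P[m][k][:,2]))
# unit from side
d=np.load('pics/side0.npy'); vv,uu=np.mgrid[190:265,225:325]
S=world('side',np.c_[uu.ravel(),vv.ravel()],d[190:265,225:325].ravel()); k=(S[:,2]>.065)&(S[:,2]<.082)
P=S; box(k,'side unit top')
E
```

```text
handle 348 [ 633.  -210.3] [ 24.1 179.9] 6.9 z 0.02102725864509314 mean [ 0.6356 -0.237 ] dir [-0.0969  0.9953] 95.55987404622593
tool 581 [ 634.5 -221.9] [235.9 122.8] 87.3 z 0.01755645954679652 mean [ 0.6336 -0.2143] dir [-0.0838  0.9965] 94.80488907783315
dark 232 [ 636.1 -248. ] [ 19.  104.1] 5.4 z 0.021521921377583797 mean [ 0.6364 -0.2539] dir [-0.0991  0.9951] 95.68801578248255
side tool 597 [ 637.7 -211.4] [295.8 180.7] 23.7 z 0.017458511033224267 mean [ 0.6365 -0.226 ] dir [-0.9454  0.326 ] 160.97584371182145
side handle 330 [ 635.5 -219.4] [154.5 298.7] 61.9 z 0.021911724020756917 mean [ 0.6321 -0.2455] dir [-0.9839  0.1786] 169.7111599975787
x -0.1 56 y [-0.0379  0.0376] z 0.08966803287068559
x -0.09 118 y [-0.038   0.0375] z 0.09030835011551874
x -0.08 116 y [-0.0365  0.0374] z 0.09400903906439306
x -0.07 111 y [-0.0352  0.0376] z 0.0949811569793888
x -0.06 110 y [-0.0351  0.0368] z 0.09400608401868338
x -0.05 104 y [-0.0356  0.0358] z 0.09294488301053672
x -0.04 109 y [-0.0352  0.0373] z 0.0932615641835246
x -0.03 108 y [-0.0347  0.0363] z 0.09371773992557009
x -0.02 108 y [-0.0358  0.0374] z 0.09370812276829543
x -0.01 108 y [-0.0347  0.0362] z 0.09222821298927064
x -0.0 104 y [-0.036   0.0366] z 0.09352848905957312
x 0.02 8 y [0.0287 0.0453] z 0.08543471803872327
x 0.03 27 y [0.0205 0.0593] z 0.08536270773247523
x 0.04 36 y [0.0182 0.0652] z 0.08551112404892591
x 0.05 31 y [0.0197 0.0638] z 0.08574771723079144
x 0.06 29 y [0.0217 0.0608] z 0.0857702396316955
x 0.07 12 y [0.031  0.0571] z 0.08526785614452603
side unit top 1242 [581.9 186. ] [207.2 173.1] 75.1 z 0.07548742986340828 mean [0.5673 0.1725] dir [0.3884 0.9215] 67.14779258239638
```

```bash
cat >> h.py <<'E'
GRIP=np.array([.637,-.248,.011]); YAW_T=np.radians(95.5)
NOTCH=np.array([.5577,.0925,.077]); YAW_U=np.radians(75.8)
S=1
def axes(yaw,pitch=0):
    "tool axes a(forward),b(left),u(up); pitch>0 = tip up / handle down"
    f=np.array([np.cos(yaw),np.sin(yaw),0]);z=np.array([0,0,1.])
    a=f*np.cos(pitch)+z*np.sin(pitch);u=-f*np.sin(pitch)+z*np.cos(pitch)
    return a,np.cross(u,a),u
OFF=-.007   # TCP relative to handle centre along u (TCP z=.004 on bench)
def tcp(centre,yaw,pitch=0,s=None,ax=0.0):
    "TCP pose for handle centre; ax = tcp position ahead of handle centre along tool"
    s=s or S
    a,b,u=axes(yaw,pitch)
    return np.asarray(centre)+OFF*u+ax*a, np.c_[s*a,-u,s*b]
def centre_for(ins,h,pitch,L=.130):
    "handle centre such that tip is 'ins' in from notch, blade mid h above notch, turned about notch point"
    a,b,u=axes(YAW_U,pitch)
    return NOTCH+(ins-L)*a+h*u
E
python3 - <<'E'
from h import *
np.set_printoptions(precision=3,suppress=True)
print('tip px',world('top',[358,202],[ (1.3671-.011)/1.0])[0], proj('top',[[.637-.0125,-.248+.1294,.011],[.637,-.248,.022],NOTCH]), proj('side',[NOTCH,[.637-.0125,-.248+.1294,.011]]))
for s in(1,-1):
    for n,(p,R) in dict(grip=tcp(GRIP,YAW_T,s=s),up=tcp(GRIP+[0,0,.12],YAW_T,s=s),pre=tcp(centre_for(-.04,.004,0),YAW_U,s=s),inn=tcp(centre_for(.045,.004,0),YAW_U,s=s),lev=tcp(centre_for(.045,.002,np.radians(24)),YAW_U,np.radians(24),s=s)).items():
        print(s,n,p,solver.inverse_kinematics(p,R))
E
```

```text
tip px [ 0.618 -0.118  0.042] [[357.444 202.097]
 [404.359 195.432]
 [279.445 223.591]] [[287.732 229.538]
 [357.683 268.035]]
1 grip [ 0.637 -0.248  0.004] [-0.348  1.102  1.104  1.675 -1.097  1.108 -1.946]
1 up [ 0.637 -0.248  0.124] [-0.424  1.058  1.335  1.636 -1.058  1.333 -1.958]
1 pre [ 0.516 -0.072  0.074] [-0.841  0.945  1.34   2.074 -1.078  1.11  -2.349]
1 inn [0.537 0.01  0.074] [-0.136  0.471  0.068  1.988 -0.049  0.684  2.856]
1 lev [0.539 0.019 0.038] [-0.522  0.752  0.882  2.089 -1.264  1.05  -2.204]
-1 grip [ 0.637 -0.248  0.004] [-0.191  0.917  0.784  1.665 -0.792  0.907  1.009]
-1 up [ 0.637 -0.248  0.124] [-0.293  0.815  0.974  1.629 -0.739  1.106  0.98 ]
-1 pre [ 0.516 -0.072  0.074] [-0.53   0.556  0.773  2.059 -0.572  0.749  0.354]
-1 inn [0.537 0.01  0.074] [-0.539  0.524  0.581  2.014 -0.428  0.724  0.059]
-1 lev [0.539 0.019 0.038] [-0.1    0.577  0.312  2.064 -0.961  0.74   0.714]
```

```bash
sed -i 's/^S=1/S=-1/' h.py; python3 - <<'E'
from h import *
np.set_printoptions(precision=4,suppress=True)
p,R=tcp(GRIP+[0,0,.2],YAW_T); env.reach(p,R); print(env.sense()['t'])
p,R=tcp(GRIP+[0,0,.06],YAW_T); env.reach(p,R); s=env.sense();print(s['t'],s['joint_positions'],s['wrist_force'])
p,d=shot('top','pre');shot('side','pre_s')
E
python3 -c "
import cv2,numpy as np
t=cv2.imread('pics/pre.png');s=cv2.imread('pics/pre_s.png')
o=np.hstack([cv2.resize(t[140:260,330:450],(400,400)),cv2.resize(s[200:320,320:440],(400,400))]);cv2.imwrite('pics/prec.png',o)"
```

```text
4.4917
5.1083 [-0.2186  0.8398  0.8339  1.6509 -0.7227  0.9842  0.9647] [ 0.8384 -0.2987  0.3426]
```

View pics/prec.png

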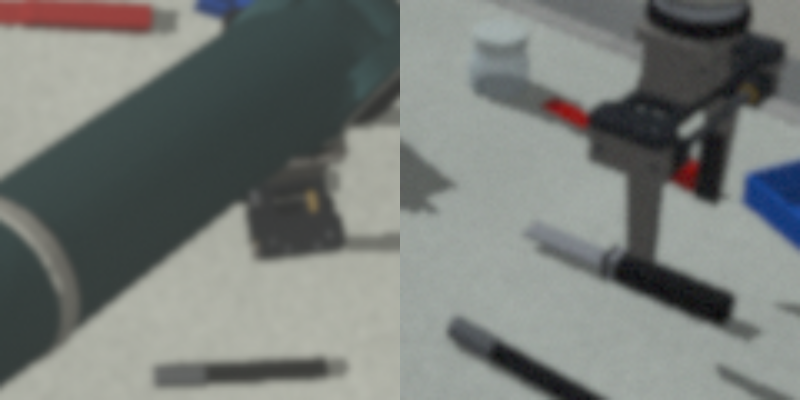

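In the side crop the open fingers straddle the black handle; the near finger is at (645,240). I descend and grasp.

```bash
python3 - <<'E'
from h import *
np.set_printoptions(precision=4,suppress=True)
p,R=tcp(GRIP,YAW_T); env.movel(p,R,rate=.1); s=env.sense();print(s['t'],s['ee_pos'],s['wrist_force'])
effector.grasp(50); s=env.sense();print(s['t'],s['ee_pos'],s['gripper_width'],s['wrist_force'])
p,R=tcp(GRIP+[0,0,.12],YAW_T); env.movel(p,R,rate=.15); s=env.sense();print(s['t'],s['ee_pos'],s['gripper_width'],s['wrist_force'],s['moment'])
p,d=shot('side','lift');shot('top','lift_t')
for c in('side','top'):
  for n in('pry_grip','pry_tip'): print(c,n,[(np.round(r['at'],4),round(r['score'],2)) for r in tip_of(c,n)][:5])
q=tcp(GRIP+[0,0,.12],YAW_T);a,b,u=axes(YAW_T);print('expected',GRIP+[0,0,.12],GRIP+[0,0,.12]+.13*a, proj('side',[GRIP+[0,0,.12]+.13*a,GRIP+[0,0,.12]+.055*a]),proj('top',[GRIP+[0,0,.12]+.13*a]))
E
python3 -c "
import cv2,numpy as np
t=cv2.imread('pics/lift_t.png');s=cv2.imread('pics/lift.png')
o=np.hstack([cv2.resize(t[140:260,330:450],(400,400)),cv2.resize(s[180:280,340:440],(400,400))]);cv2.imwrite('pics/liftc.png',o)"
```

```text
5.9583 [ 0.637  -0.2484  0.004 ] [ 0.2003 -0.4507 -0.2573]
7.0167 [ 0.6371 -0.248   0.004 ] 0.021418293993886815 [-0.6483 -0.3949 -0.7673]
7.9667 [ 0.6365 -0.2474  0.123 ] 0.02157428638490603 [-0.1873  0.2494 -1.105 ] [-0.1129  0.0387  0.0221]
side pry_grip [(array([ 0.5752, -0.4687,  0.008 ]), 0.91), (array([ 0.2585, -0.3792,  0.0161]), 0.76), (array([ 0.6347, -0.2459,  0.1287]), 0.61), (array([ 0.7912, -0.1221,  0.0128]), 0.54)]
side pry_tip [(array([ 0.6259, -0.1204,  0.1343]), 0.66), (array([ 0.3741, -0.438 ,  0.0123]), 0.66), (array([ 0.4751, -0.3803,  0.0125]), 0.56)]
top pry_grip [(array([ 0.2556, -0.3832,  0.012 ]), 0.93), (array([ 0.5806, -0.4687,  0.0131]), 0.69), (array([ 0.7921, -0.125 ,  0.0125]), 0.59)]
top pry_tip [(array([ 0.3772, -0.438 ,  0.0091]), 0.62), (array([ 0.4708, -0.3869,  0.0116]), 0.56), (array([0.7996, 0.0073, 0.0157]), 0.56)]
expected [ 0.637 -0.248  0.131] [ 0.6245 -0.1186  0.131 ] [[359.8589 230.1812]
 [384.1473 239.192 ]] [[360.1804 191.2717]]
```

View pics/liftc.png

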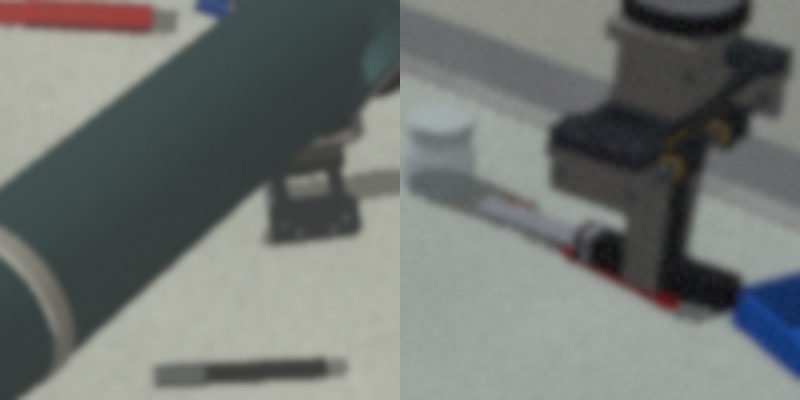

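The tool is held level. The tip is seen at side px ≈(361,231) and expected at (360,230). Next is the pre-insertion pose, 35 mm short of the notch.

```bash
python3 - <<'E'
from h import *
np.set_printoptions(precision=4,suppress=True)
p,R=tcp(centre_for(-.035,.004,0)+[0,0,.05],YAW_U); env.reach(p,R); s=env.sense();print(s['t'],s['joint_positions'])
p2,R=tcp(centre_for(-.035,.004,0),YAW_U); env.movel(p2,R,rate=.1); s=env.sense();print(s['t'],s['ee_pos'],p2,s['tcp_rot']-R,s['gripper_width'])
shot('side','preins');shot('top','preins_t')
for c in('side','top'):
  for n in('notch','pry_tip','cover_edge'): print(c,n,[(np.round(r['at'],4),round(r['score'],2)) for r in tip_of(c,n)][:5])
a,b,u=axes(YAW_U)
print('exp tip',NOTCH-.035*a+.004*u,proj('side',[NOTCH-.035*a+.004*u,NOTCH]),proj('top',[NOTCH-.035*a+.004*u,NOTCH]))
for th in (0,24):
    q=tcp(centre_for(.045,.003,np.radians(th)),YAW_U,np.radians(th));print(solver.inverse_kinematics(*q))
E
python3 -c "
import cv2,numpy as np
t=cv2.imread('pics/preins_t.png');s=cv2.imread('pics/preins.png')
o=np.hstack([cv2.resize(t[165:265,210:310],(400,400),interpolation=2),cv2.resize(s[190:270,255:335],(400,400),interpolation=2)]);cv2.imwrite('pics/preinsc.png',o)"
```

```text
9.1417 [-0.7444  0.5794  1.0691  2.0381 -0.6529  0.91    0.4365]
9.7917 [ 0.5175 -0.0682  0.0741] [ 0.5172 -0.0675  0.074 ] [[-0.0009  0.0002 -0.0002]
 [ 0.0002 -0.0006 -0.0009]
 [ 0.0005  0.      0.0003]] 0.021609334937472597
side notch [(array([0.5603, 0.094 , 0.0773]), 0.62)]
side pry_tip [(array([ 0.477 , -0.381 ,  0.0099]), 0.9), (array([0.8029, 0.0104, 0.0149]), 0.81), (array([0.5486, 0.0554, 0.0844]), 0.76), (array([ 0.3754, -0.4399,  0.0114]), 0.56)]
side cover_edge [(array([0.5574, 0.1019, 0.0865]), 0.6)]
top notch [(array([0.558 , 0.0957, 0.0779]), 0.81)]
top pry_tip [(array([ 0.3746, -0.4399,  0.0135]), 0.94), (array([ 0.4726, -0.3858,  0.0103]), 0.87), (array([0.8004, 0.0045, 0.0139]), 0.6)]
top cover_edge [(array([0.5633, 0.1021, 0.085 ]), 0.63)]
exp tip [0.5491 0.0586 0.081 ] [[293.5648 233.4331]
 [287.7319 229.5382]] [[292.3059 226.1451]
 [279.4451 223.5912]]
[-0.8096  0.6742  0.9736  2.029  -0.7579  0.8495  0.3558]
[-0.3364  0.6396  0.6196  2.0785 -1.1262  0.8827  0.8429]
```

View pics/preinsc.png

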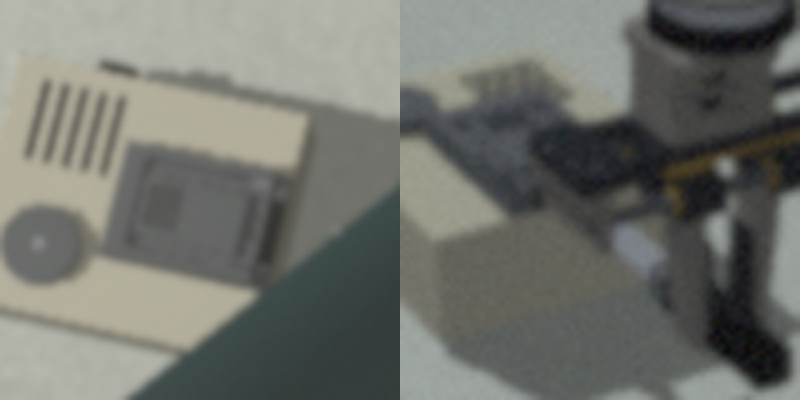

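```bash
python3 - <<'E'
from h import *
np.set_printoptions(precision=4,suppress=True)
def an(name,org,yaw,win):
    d=np.load(f'pics/{name}.npy');u0,u1,v0,v1=win
    vv,uu=np.mgrid[v0:v1,u0:u1];P=world('side',np.c_[uu.ravel(),vv.ravel()],d[v0:v1,u0:u1].ravel())
    a,b,u=axes(yaw);q=P-org;X=q@a;Y=q@b;Z=q@u
    for x in np.arange(.05,.14,.01):
        k=(X>x)&(X<x+.01)&(abs(Y)<.010)&(abs(Z)<.02)
        if k.sum(): print(name,round(x,3),k.sum(),'Zmed mm',round(np.median(Z[k])*1e3,1),'Y',round(Y[k].mean()*1e3,1), 'Yrng',(np.percentile(Y[k],[3,97])*1e3).round(1))
a,b,u=axes(YAW_U)
an('side0',GRIP,YAW_T,(345,430,250,305))
an('lift',np.array([.6365,-.2474,.130]),YAW_T,(340,440,200,290))
an('preins',np.array([.5175,-.0682,.0811]),YAW_U,(260,340,200,280))
im=cv2.imread('pics/preins.png');c=np.array([.5175,-.0682,.0811])
big=cv2.resize(im[190:290,255:355],(600,600),interpolation=2)
def L(P,col):
    q=((proj('side',P)-[254.5,189.5])*6).astype(int);cv2.polylines(big,[q.reshape(-1,1,2)],True,col,1)
L(np.array([c+.13*a+.011*b,c+.13*a-.011*b,c+.055*a-.011*b,c+.055*a+.011*b]),(0,0,255))
L(np.array([NOTCH+.0225*b,NOTCH-.0225*b,NOTCH-.0225*b+.026*u,NOTCH+.0225*b+.026*u]),(0,255,0))
L(np.array([NOTCH+.085*b-.002*u,NOTCH-.085*b-.002*u,NOTCH-.085*b-.077*u,NOTCH+.085*b-.077*u]),(255,0,0))
cv2.imwrite('pics/ov.png',big)
E
```

```text
side0 0.05 20 Zmed mm 0.8 Y 4.6 Yrng [-5.3  9.9]
side0 0.06 26 Zmed mm 1.2 Y 1.8 Yrng [-7.1  9. ]
side0 0.07 29 Zmed mm 0.4 Y 1.9 Yrng [-9.6  9.8]
side0 0.08 26 Zmed mm 0.8 Y 2.4 Yrng [-8.7  9.5]
side0 0.09 28 Zmed mm 1.5 Y 1.6 Yrng [-9.4  8.9]
side0 0.1 25 Zmed mm 1.2 Y 2.0 Yrng [-6.7  8.8]
side0 0.11 27 Zmed mm 1.1 Y 1.7 Yrng [-7.1  9.4]
side0 0.12 23 Zmed mm 0.3 Y 2.2 Yrng [-6.4  9.3]
side0 0.13 10 Zmed mm -10.2 Y 2.8 Yrng [-4.   8.7]
lift 0.05 14 Zmed mm 2.5 Y 4.9 Yrng [-6.2  9.7]
lift 0.06 15 Zmed mm 2.0 Y 1.3 Yrng [-8.   9.3]
lift 0.07 15 Zmed mm 1.5 Y -1.2 Yrng [-9.6  7.7]
lift 0.08 19 Zmed mm 1.7 Y -0.1 Yrng [-9.   9.5]
lift 0.09 15 Zmed mm 1.8 Y 1.3 Yrng [-7.1  8.3]
lift 0.1 17 Zmed mm 2.0 Y 1.1 Yrng [-8.6  9.1]
lift 0.11 20 Zmed mm 2.4 Y 1.4 Yrng [-8.3  9.7]
lift 0.12 13 Zmed mm 2.4 Y 0.0 Yrng [-8.5  7.9]
preins 0.05 9 Zmed mm 4.1 Y 7.8 Yrng [3.3 9.7]
preins 0.06 8 Zmed mm 1.7 Y 1.6 Yrng [-7.2  9.4]
preins 0.07 13 Zmed mm 1.6 Y 1.7 Yrng [-8.8  9.4]
preins 0.08 16 Zmed mm 2.1 Y -0.5 Yrng [-9.4  9. ]
preins 0.09 10 Zmed mm 2.1 Y -0.5 Yrng [-7.5  6.7]
preins 0.1 9 Zmed mm 2.5 Y -4.3 Yrng [-8.2  1.3]
preins 0.11 2 Zmed mm 2.6 Y -4.8 Yrng [-6.4 -3.2]
```

View pics/ov.png

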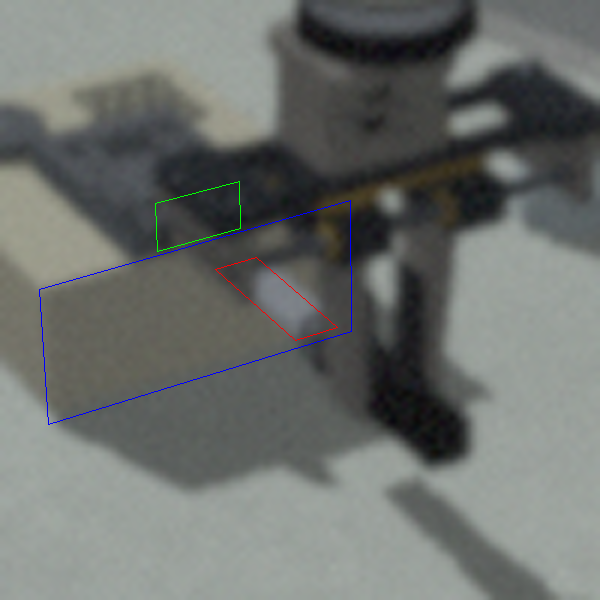

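The projected tool (red) and front face (blue) overlay the picture well, so I insert in two stages with force checks.

```bash
python3 - <<'E'
from h import *
np.set_printoptions(precision=3,suppress=True)
s=env.sense();f0=s['wrist_force'];m0=s['moment']
for ins in(-.005,.006,.02,.034,.046):
    p,R=tcp(centre_for(ins,.0035,0),YAW_U); env.movel(p,R,rate=.05); s=env.sense();f=s['wrist_force']-f0
    print(ins,s['t'],(s['ee_pos']-p)*1e3,f,s['moment']-m0)
    if np.linalg.norm(f)>8: print('STOP');break
shot('side','ins')
cv2.imwrite('pics/insc.png',cv2.resize(cv2.imread('pics/ins.png')[190:290,255:355],(600,600),interpolation=2))
E
```

```text
-0.005 10.9417 [-0.047 -0.121  0.016] [ 0.118 -0.833  0.544] [-0.031  0.034 -0.015]
0.006 11.3083 [ 0.076  0.402 -0.059] [ 0.934 -1.224  0.827] [-0.018 -0.024  0.028]
0.02 11.7417 [ 0.049  0.374 -0.055] [ 0.024 -1.576  1.331] [0.003 0.007 0.027]
0.034 12.175 [ 0.011  0.343 -0.059] [ 0.912 -0.646 -0.016] [-0.018 -0.054 -0.   ]
0.046 12.5667 [ 0.042  0.402 -0.058] [ 1.008 -1.326  0.168] [-0.065 -0.039 -0.001]
```

View pics/insc.png

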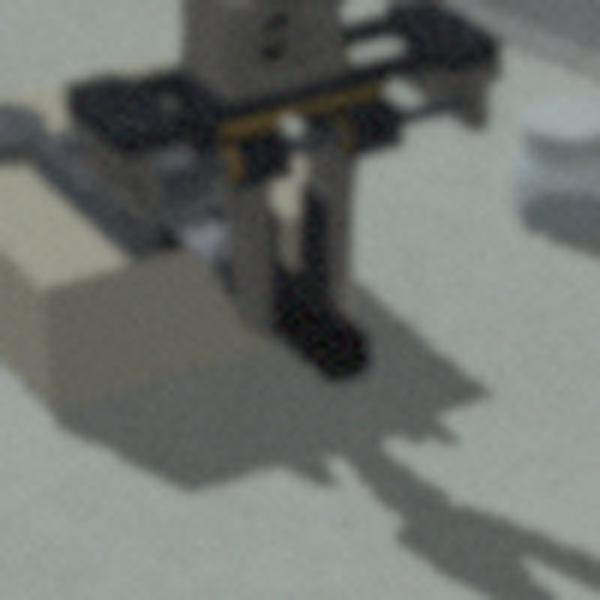

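Inserted 46 mm without contact. Next I lower the blade onto the sill and lever it in steps about the notch point.

```bash
python3 - <<'E'
from h import *
np.set_printoptions(precision=2,suppress=True)
s=env.sense();f0=s['wrist_force'];m0=s['moment']
h=.0018
seq=[(.046,0)]+[(.046,t) for t in(4,8,12,16,20,22.5)]
for ins,th in seq:
    t=np.radians(th);p,R=tcp(centre_for(ins,h,t),YAW_U,t); env.movel(p,R,rate=.03); s=env.sense();f=s['wrist_force']-f0
    print(th,round(s['t'],2),(s['ee_pos']-p)*1e3,'F',f,'M',s['moment']-m0,'w',s['gripper_width'])
    if np.linalg.norm(f)>50: print('STOP');break
env.pause(.2);s=env.sense();print(s['wrist_force']-f0)
shot('side','lev');shot('top','lev_t')
for c in('side','top'): print(c,[(np.round(r['at'],4),round(r['score'],2)) for r in tip_of(c,'cover_edge')][:3])
o=np.hstack([cv2.resize(cv2.imread('pics/lev_t.png')[165:265,210:310],(400,400),interpolation=2),cv2.resize(cv2.imread('pics/lev.png')[190:270,245:325],(400,400),interpolation=2)]);cv2.imwrite('pics/levc.png',o)
E
```

```text
0 12.87 [-0.17 -0.22 -0.1 ] F [ 0.88  0.33 -0.48] M [ 0.09  0.02 -0.03] w 0.02134428669946644
4 13.21 [-0.09 -0.68  0.14] F [ 0.59  1.07 -1.  ] M [-0.07 -0.   -0.07] w 0.02155733287998821
8 13.55 [0.6  2.11 0.24] F [1.59 4.3  0.31] M [ 0.62 -0.1  -0.06] w 0.021517914571757602
12 13.89 [-0.09 -0.66 -0.07] F [0.79 0.46 0.64] M [-0.22  0.06 -0.04] w 0.021421138942855765
16 14.23 [-0.04 -0.46 -0.08] F [ 0.18 -1.78  0.03] M [-0.5   0.14 -0.03] w 0.02158148020400211
20 14.57 [-0.07 -0.31 -0.06] F [-0.66 -1.95  0.28] M [-0.56  0.2  -0.03] w 0.021242999843006653
22.5 14.85 [-0.04 -0.04  0.  ] F [-0.13 -1.74 -0.09] M [-0.51  0.21  0.  ] w 0.021967856700228796
[ 0.66 -1.47 -0.99]
side [(array([0.56, 0.1 , 0.11]), 0.69)]
top [(array([0.56, 0.1 , 0.11]), 0.62)]
```

View pics/levc.png

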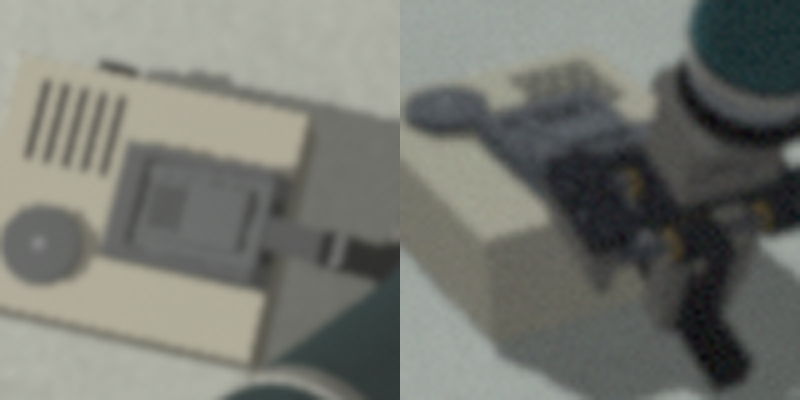

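The catch force at 8° then dropped, and the cover edge now reads z ≈ 0.11 (it was 0.088). It has snapped out. I turn back to level and then draw the blade out.

```bash
python3 - <<'E'
from h import *
np.set_printoptions(precision=4,suppress=True)
print([[ (np.round(r['at'],4),round(r['score'],2)) for r in tip_of(c,'cover_edge')][:2] for c in('side','top')])
f0=env.sense()['wrist_force']
for ins,th,h in[(.046,15,.002),(.046,8,.0025),(.046,2,.003),(.04,1,.0035),(.02,1,.0035),(-.005,1,.0035),(-.06,0,.0035)]:
    t=np.radians(th);p,R=tcp(centre_for(ins,h,t),YAW_U,t); env.movel(p,R,rate=.05); s=env.sense();f=s['wrist_force']-f0
    print(ins,th,round(s['t'],2),(s['ee_pos']-p)*1e3,'F',f)
    if np.linalg.norm(f)>20: print('STOP');break
shot('side','out');shot('top','out_t')
for c in('side','top'): print(c,[(np.round(r['at'],4),round(r['score'],2)) for r in tip_of(c,'cover_edge')][:3])
o=np.hstack([cv2.resize(cv2.imread('pics/out_t.png')[165:265,210:310],(400,400),interpolation=2),cv2.resize(cv2.imread('pics/out.png')[190:270,245:325],(400,400),interpolation=2)]);cv2.imwrite('pics/outc.png',o)
E
```

```text
[[(array([0.556 , 0.098 , 0.1104]), 0.69)], [(array([0.5616, 0.098 , 0.1088]), 0.62)]]
0.046 15 15.72 [0.1909 1.4255 0.0814] F [0.9292 1.1708 0.4683]
0.046 8 16.09 [-0.4494  0.2527 -0.4732] F [-0.0645  0.2442 -0.0825]
0.046 2 16.43 [-0.4999 -0.1309 -0.6052] F [-0.4901  1.2726 -0.4967]
0.04 1 16.7 [-0.3105 -1.0847 -0.0492] F [-0.8144  1.5229  0.1865]
0.02 1 17.25 [-0.0074 -0.1669  0.016 ] F [ 1.2507  0.5544 -1.183 ]
-0.005 1 17.9 [ 0.0375 -0.0496  0.0057] F [ 0.019   1.7468 -0.6233]
-0.06 0 19.15 [ 0.1094  0.3811 -0.0447] F [ 1.027   0.6987 -0.6948]
side [(array([0.5544, 0.0963, 0.1022]), 0.74)]
top [(array([0.5597, 0.0973, 0.0983]), 0.63)]
```

View pics/outc.png

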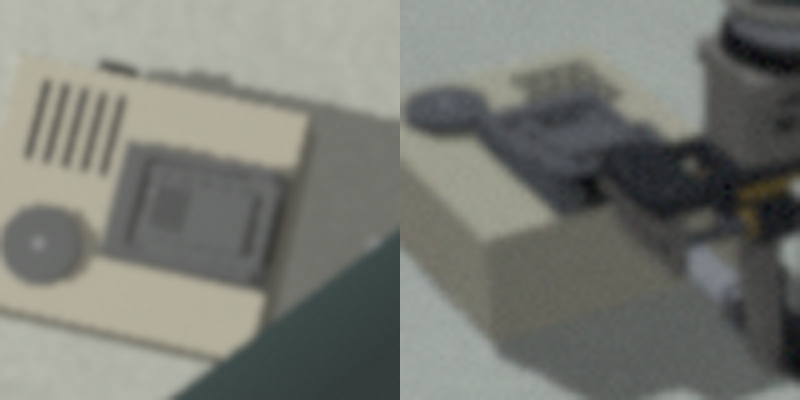

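The cover edge is at z ≈ 0.100 (seated 0.089 + 11 mm), so it rests raised on its catches and the blade is clear. I lay the tool back at its original spot.

```bash
python3 - <<'E'
from h import *
np.set_printoptions(precision=4,suppress=True)
p,R=tcp(centre_for(-.06,.0035,0)+[0,0,.06],YAW_U); env.movel(p,R,rate=.15)
p,R=tcp(GRIP+[0,0,.10],YAW_T); env.reach(p,R); f0=env.sense()['wrist_force']; print(env.sense()['t'])
shot('side','bk')
for n in('pry_grip','pry_tip'): print(n,[np.round(r['at'],4) for r in tip_of('side',n) if r['at'][2]>.05])
p,R=tcp(GRIP+[0,0,.012],YAW_T); env.movel(p,R,rate=.1)
for dz in(.004,.002,.001,.0003):
    p,R=tcp(GRIP+[0,0,dz],YAW_T); env.movel(p,R,rate=.02); s=env.sense();f=s['wrist_force']-f0;print(dz,round(s['t'],2),s['ee_pos'],f)
    if f[2]>6: break
shot('side','down')
o=cv2.resize(cv2.imread('pics/down.png')[230:310,330:440],(770,560),interpolation=2);cv2.imwrite('pics/downc.png',o)
E
```

```text
20.725
pry_grip [array([ 0.6361, -0.2453,  0.1102])]
pry_tip [array([ 0.6224, -0.1209,  0.1121])]
0.004 22.46 [ 0.637  -0.248   0.0079] [-0.8467 -1.2498  0.2176]
0.002 22.71 [ 0.6369 -0.248   0.0059] [ 0.0698 -0.6152 -0.2786]
0.001 22.96 [ 0.637  -0.248   0.0049] [-0.461  -0.9568 -0.7034]
0.0003 23.21 [ 0.637  -0.248   0.0043] [ 0.3346 -0.5866 -0.4292]
```

View pics/downc.png

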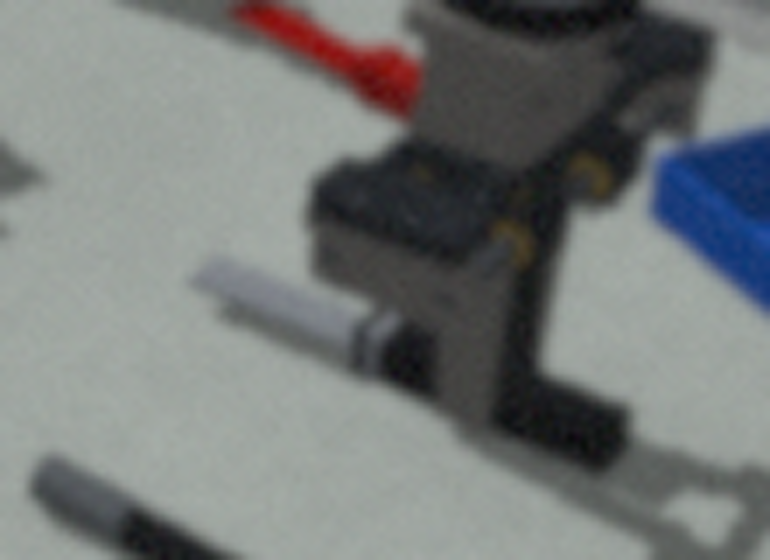

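The tool is level at bench height. The tip is at crop (205,275), the same place as at the start. I release, retreat and check.

```bash
python3 - <<'E'
from h import *
np.set_printoptions(precision=4,suppress=True)
effector.release()
p,R=tcp(GRIP+[0,0,.1],YAW_T); env.movel(p,R,rate=.12)
p,R=tcp(GRIP+[-.02,-.12,.25],YAW_T); env.reach(p,R); env.pause(.5)
s=env.sense();print(s['t'],s['ee_pos'],s['gripper_width'])
shot('side','fin');shot('top','fin_t')
for c in('side','top'):
  for n in('cover_edge','pry_grip','pry_tip','bottle','unit'): print(c,n,[(np.round(r['at'],4).tolist(),round(r['score'],2)) for r in tip_of(c,n)][:5])
i=cv2.imread('pics/fin.png');t=cv2.imread('pics/fin_t.png')
o=np.hstack([cv2.resize(i[180:300,230:430],(800,480),interpolation=2)]);cv2.imwrite('pics/finc.png',o)
cv2.imwrite('pics/fint.png',cv2.resize(t[140:320,150:450],(800,480),interpolation=2))
E
```

```text
26.6417 [ 0.6171 -0.3677  0.2538] 0.09215332802272949
side cover_edge [([0.5531, 0.0975, 0.1032], 0.74)]
side pry_grip [([0.6339, -0.2481, 0.0099], 0.96), ([0.7911, -0.1217, 0.0106], 0.93), ([0.2583, -0.3777, 0.0133], 0.79), ([0.5758, -0.4668, 0.0083], 0.63)]
side pry_tip [([0.6229, -0.1194, 0.0139], 0.94), ([0.4764, -0.3807, 0.0125], 0.83), ([0.3723, -0.4382, 0.0133], 0.77), ([0.5815, 0.1894, 0.0007], 0.59)]
side bottle [([0.3487, 0.3687, -0.0006], 0.69)]
side unit [([0.5848, 0.1915, 0.0017], 0.95)]
top cover_edge [([0.5585, 0.0962, 0.0984], 0.95)]
top pry_grip [([0.5781, -0.4679, 0.0116], 0.97), ([0.6388, -0.2485, 0.0118], 0.86), ([0.7876, -0.1225, 0.014], 0.85), ([0.2572, -0.3838, 0.0103], 0.69)]
top pry_tip [([0.375, -0.4396, 0.0109], 0.84), ([0.6307, -0.119, 0.0128], 0.8), ([0.4701, -0.3853, 0.0108], 0.75), ([0.8008, 0.0064, 0.0165], 0.64)]
top bottle [([0.3453, 0.3702, -0.0017], 0.69)]
top unit [([0.582, 0.1902, 0.0042], 0.71)]
```

View pics/finc.png

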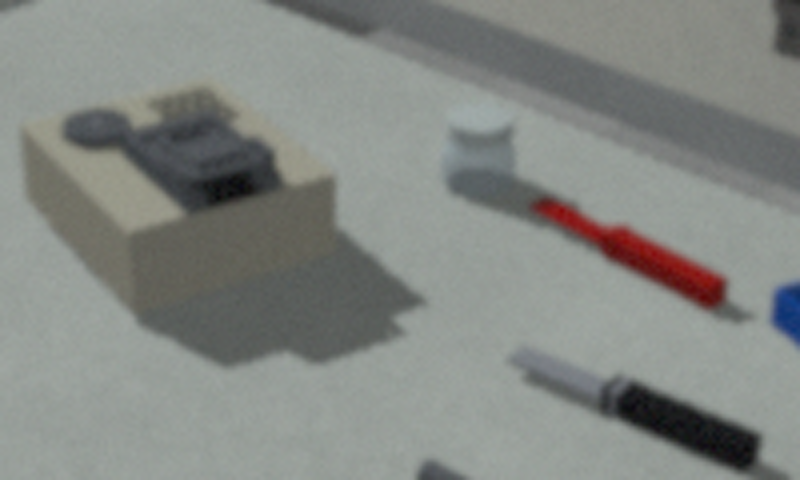

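View pics/fint.png

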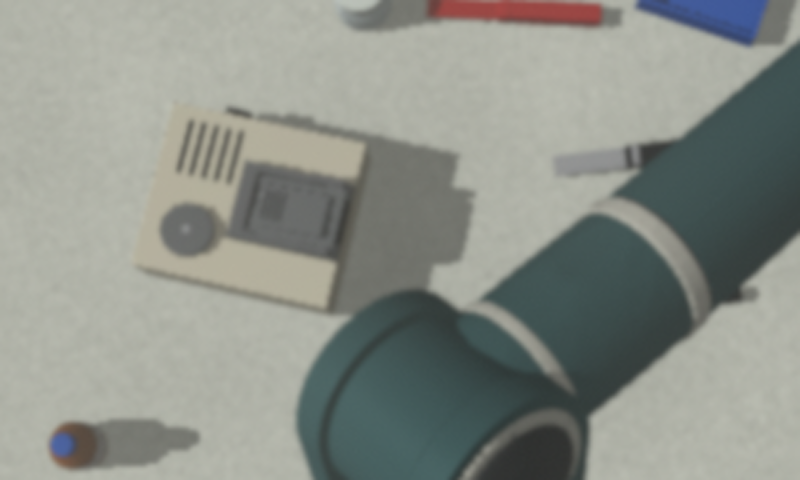

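The notch end of the cover is visibly raised, with a bigger dark gap at side crop (230,185). The tool lies flat at its original spot, and the bottle is unmoved at top crop (72,445). I hand the job in.

```bash
python3 -c "
from h import *
print(workorder.finish_job())"
```

```text
the job is handed in; nothing more can be done
None
```

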